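# Flip the well carrier onto the light pad

### The job

The flat aluminium well carrier lies wells down on the bench in front of the light pad. Without picking it up, push its long side against the near edge of the pad, tip it up on that edge with the fingertips so that it turns over onto the pad, then push it on until it lies flat and wholly on the pad, wells up. Leave the stopper, the pipette bulb and the timer where they are, and end clear of everything.

Things in the scene. Friction and masses are not known exactly. Their poses are not given: they have to be found in the camera images.
- carrier: Loose flat aluminium plate, 64 x 96 x 9 mm (x, y, z), 0.12 kg, origin in its middle. +z face: plain back on a 4 mm thick flange of the full size; below it a tray 54 x 86 x 5 mm with six round wells open to -z, so the flange overhangs 5 mm all round. Starts wells down on the bench (z up, lip 5 mm above the bench), 1 to 12 cm before the pad, +x long side to the pad, up to 0.45 rad askew.
- light_pad: Flat grey inspection light pad with a white level top, fixed to the bench: 150 x 240 x 12 mm (x, y, z), origin at the centre of its underside on the bench. Its -x face, towards the robot, 75 mm from the origin, is an upright wall 12 mm high and 240 mm long: the edge on which the carrier pivots.
- spare_stopper: Bystander: loose clear stopper, 31 mm wide, 33 mm high, standing to the right of the pad. Origin at the centre of its underside.
- pipette_bulb: Bystander: loose round red pipette bulb, 56 mm wide, 78 mm high, standing to the left of the pad. Origin at the centre of its underside.
- lab_timer: Bystander: loose small white timer, 64 x 64 x 18 mm, lying to the left of the carrier. Origin at the centre of its underside.
- far_left (a point): Corner of the carrier, at mid thickness, at x = +32 mm, y = +48 mm in the carrier's frame; at the start on the pad side, left.
- far_right (a point): Corner of the carrier, at mid thickness, at x = +32 mm, y = -48 mm in the carrier's frame; at the start on the pad side, right.
- near_left (a point): Corner of the carrier, at mid thickness, at x = -32 mm, y = +48 mm in the carrier's frame; at the start on the robot side, left.
- near_right (a point): Corner of the carrier, at mid thickness, at x = -32 mm, y = -48 mm in the carrier's frame; at the start on the robot side, right.
Mind the look-alikes: they are no part of the job. Of the things shaped like the carrier, the aluminium one is meant.

How it is judged:
By the outcome, as a careful person would: the job done as asked, in the order asked, and still so for the second after the job is handed in, with the robot touching nothing.
It also fails if it takes over 67 s, if anything falls off the work surface, if the arm or the gripper's body presses on something with over 40 N, if the wrist force passes 120 N, or if a joint passes its speed limit or range.

### The arm

A 6-joint arm with a two-finger parallel gripper is mounted at the origin on a cart in front of the work surface, level with it; the furniture and walls round the work are solid. World frame = base frame: x ahead of the robot, y to its left, z up, the work surface at z = 0. Lengths are in m, angles in rad, forces in N, time in s.
With the tool pointing down it reaches from about 0.25 to 0.775 m from the base axis. Payload 4 kg.
Tool frame: the origin (TCP) lies at the centre of the arm's flange, where the gripper is bolted on; the fingertips stand 199 mm ahead of it and the grasp point (between the pads) lies 180 mm ahead of it; z points along the fingers, y is the line along which they close (so a half turn about z gives the same grasp; the last joint's range is limited). The gripper opens to 94 mm and grips with 3 to 60 N. Pads are 16 mm wide; open, the fingers measure 119 mm over their backs; the gripper's body (75 mm by 177 mm) begins 78 mm behind the grasp point.
Start: joints at [1.011, 0.087, 1.371, -0, 1.684, -0.103], TCP at [0.243, 0.494, 0.405] pointing down, gripper open.
Joint ranges: [-3.1, 3.1], [-0.76, 2.03], [0.27, 2.55], [-1.08, 4.22], [0.17, 2.65], [-2.57, 2.57]. Speed limits (rad/s): [2.79, 2.79, 3.14, 3.14, 3.14, 3.14].

### API

Orientations are given as [roll, pitch, yaw] about the fixed x, y, z axes, in that order (R = Rz(yaw) Ry(pitch) Rx(roll)).
In Python, from bench import robot, eyes, models gives the robot as it stands.
- The arm moves only by the tool step_arm, never from a script. Its argument "commands" is a list that holds one entry, the list of rows, each a list of 7 numbers: the shift along the tool's x, y, z in mm, then the turn, a rotation vector about the tool's x, y, z in rad, then the finger opening in mm, from 0 to 94. In form: [[[tx, ty, tz, wx, wy, wz, gripper], ...]]. A call has 1 to 20 rows; each row shifts and turns the commanded pose from where the row before left it, along the tool's axes as they then stand; what a row does not reach is not made up. A row lasts 1/8 s, in which the tool goes at most 62.5 mm and 10.7 degrees, less where a joint would pass 70% of its speed; a pose out of reach is approached as far as the arm can. A call is refused whole if a number of a shift passes 62.5 or a number of a turn 0.188, either way. A call with a gripper value outside its range is refused whole. The fingers move at their own pace and stop on an object; the grip force is fixed at half the most. Time passes only in rows, so rows that do not move let the fingers close. It gives the time, the measured TCP pose, the force, the opening and the grip force at its end, in the units of the state.
- robot.get_obs(): the state, without advancing time (a new reading comes with each control period).
- eyes.snapshot(name): name is "side" or "top" or "wrist"; returns a dict with "color" (400x640x3 uint8, red, green, blue), "camera_matrix" (3x3 intrinsics, pixels), "D" ([k1, k2, p1, p2, k3] as OpenCV has them; the pictures are not rectified), "eye" and "rotation" of the camera in the world; the wrist camera has in their place "tool_from_camera" (4x4, takes a point from camera to tool coordinates, whose origin is the TCP and whose axes are the flange's). Camera axes: x right, y up, looking along -z (the intrinsics and any distortion apply to the point x, -y, -z); pixel columns grow to the right and rows downward; lengths in m; the calibration is good to about 2 mm. A picture is of the moment at which its call begins: read the wrist's pose just before it. There is no depth.
- robot.close_job(): hands the job in; it is judged then, once.
Trained networks look in a picture, given as the dict that the camera call returned (one of the last four; its "shot" number tells which), for a name from the list of things; names that differ only in an ending like _2 or _b are one class to them, and where a whole thing is asked for, a point or a joint stands for the part that bears it (a point fixed in the world has none). Each returns a list of dicts, best first, with "confidence" (0 to 1); they miss things now and then, are a little off and sometimes report something else, mostly with a low value. They report only what shows in the picture. A call takes as long as a camera call. They do not tell look-alikes from the thing itself.
- models.masks_of(picture, query): "mask" (400x640 bool, what is visible of it) and "xy" ([column, row] in pixels, amid what is visible of it).
- models.tip_of(picture, query): "xy" ([column, row] in pixels: a listed point, or the origin of a listed thing).
The state is a dict: "time": time; "joint_positions": joint angles; "qvel": joint speeds; "joint_torque": joint torques, N m; "tool_pos": TCP position; "ee_rot": TCP orientation; "wrist_force": force on the tool from outside, world axes, zero at the start; "wrist_torque": the same for the moment, N m; "width": finger opening in m; "finger_force": force on a finger pad.
Only numpy, scipy, OpenCV 4.12 (cv2) and the standard library are available. Lean on these libraries where they do the work, as an engineer would, in place of code of your own. Each camera call takes 0.05 s, during which the arm holds its last target. There are 200 camera calls.

## Working session

There is one attempt and no reset: what is moved stays moved. The work goes in short steps, Python scripts to look and compute and a tool call to move; the robot and the scene stay as the last step left them, time stands still between calls to the robot, and variables do not carry over. Pictures are saved under pics/ and viewed, at most 10 in all, crops included, and the job is handed in when it is done.

Besides the shell and the picture viewer there is one more tool, called after "Emit:" in YAML: its name, and indented under it one key for each argument. step_arm: Moves the arm, as the interface text tells. Its arguments: {"type":"object","properties":{"commands":{"type":"array"}},"required":["commands"]}

```bash
mkdir -p pics; ls
cat > h.py <<'E'
import numpy as np, cv2
from bench import robot, eyes, models
def ray(p,uv):
    k=cv2.undistortPoints(np.array([[uv]],float),np.array(p["camera_matrix"]),np.array(p["D"]))[0,0]
    R=np.array(p["rotation"]); d=R@np.array([k[0],-k[1],-1.0]); return np.array(p["eye"]),d
def at(p,uv,z):
    e,d=ray(p,uv); return e+d*(z-e[2])/d[2]
def proj(p,X):
    c=np.array(p["rotation"]).T@(np.asarray(X)-np.array(p["eye"]))
    return cv2.projectPoints(np.array([[c[0],-c[1],-c[2]]]),np.zeros(3),np.zeros(3),np.array(p["camera_matrix"]),np.array(p["D"]))[0][0,0]
def save(p,n): cv2.imwrite("pics/"+n,p["color"][:,:,::-1])
E
python3 - <<'E'
from h import *
print(robot.get_obs())
for n in("top","side"):
    p=eyes.snapshot(n); save(p,n+"0.png"); print(n,p["eye"])
    for q,z in(("carrier",.0045),("light_pad",0.006),("far_left",.0065),("far_right",.0065),("near_left",.0065),("near_right",.0065),("lab_timer",0),("pipette_bulb",0),("spare_stopper",0)):
        for r in models.tip_of(p,q)[:3]: print(q,np.round(r["xy"]),round(r["confidence"],2),np.round(at(p,r["xy"],z),3))
E
```

```text
pics
{'time': 0.0, 'joint_positions': array([ 1.01089805e+00,  8.79434413e-02,  1.37223293e+00,  1.91039190e-05,
        1.68358065e+00, -1.03113881e-01]), 'qvel': array([ 0.00032724, -0.00068325, -0.00028822, -0.00219481,  0.00019893,
        0.00083797]), 'joint_torque': array([-2.12412924e-03, -3.40189183e+01, -3.02419209e+01,  7.16187176e-02,
        3.31295910e-02, -1.55611942e-04]), 'tool_pos': array([0.24253555, 0.49351433, 0.40352084]), 'ee_rot': array([-3.13944174e+00, -2.41666463e-04,  2.68481013e+00]), 'wrist_force': array([ 0.32306404, -0.21399788, -0.16380337]), 'wrist_torque': array([ 0.03427669,  0.00410193, -0.0189093 ]), 'finger_force': 0.0, 'width': 0.09376788360408829}
top [0.46108993 0.13801317 0.97148715]Traceback (most recent call last):
  File "<stdin>", line 6, in <module>
  File "h.py", line 7, in at
    e,d=ray(p,uv); return e+d*(z-e[2])/d[2]
                                       ~^^^
IndexError: invalid index to scalar variable.
```

```bash
cat > a.py <<'E'
from h import *
for n in("top","side"):
    p=eyes.snapshot(n); save(p,n+"0.png"); print(n,p["eye"],p["rotation"])
    for q,z in(("carrier",.0045),("light_pad",0.006),("far_left",.0065),("far_right",.0065),("near_left",.0065),("near_right",.0065),("lab_timer",0),("pipette_bulb",0),("spare_stopper",0)):
        for r in models.tip_of(p,q)[:3]: print(q,np.round(r["xy"]),round(r["confidence"],2),np.round(at(p,r["xy"],z),3))
E
sed -i 's/^def ray/from scipy.spatial.transform import Rotation as Ro\ndef rot(p):\n    r=np.array(p["rotation"]); return r if r.shape==(3,3) else Ro.from_euler("xyz",r).as_matrix()\ndef ray/; s/np.array(p\["rotation"\]);  *d/rot(p); d/; s/np.array(p\["rotation"\]).T/rot(p).T/' h.py; python3 a.py
```

```text
top [0.46108993 0.13801317 0.97148715] [ 0.11467518 -0.01110956 -1.55798067]
carrier [376. 234.] 0.97 [ 0.483 -0.017  0.004]
carrier [237. 183.] 0.71 [0.611 0.349 0.004]
carrier [223. 256.] 0.67 [0.421 0.378 0.004]
light_pad [361. 180.] 0.81 [0.623 0.022 0.006]
far_left [243. 264.] 0.77 [0.402 0.325 0.006]
far_left [354. 222.] 0.76 [0.513 0.042 0.006]
far_left [219. 173.] 0.63 [0.635 0.396 0.006]
far_right [254. 165.] 0.85 [0.659 0.303 0.006]
far_right [396. 218.] 0.84 [ 0.525 -0.068  0.006]
far_right [210. 276.] 0.82 [0.369 0.408 0.006]
near_left [230. 239.] 0.75 [0.465 0.361 0.006]
near_left [362. 245.] 0.68 [0.454 0.02  0.006]
near_left [222. 195.] 0.67 [0.579 0.387 0.006]
near_right [198. 251.] 0.83 [0.431 0.441 0.006]
near_right [397. 240.] 0.8 [ 0.466 -0.071  0.006]
near_right [256. 192.] 0.57 [0.588 0.296 0.006]
lab_timer [277. 256.] 0.8 [0.422 0.239 0.   ]
pipette_bulb [294. 177.] 0.69 [0.629 0.198 0.   ]
spare_stopper [434. 159.] 0.46 [ 0.683 -0.176  0.   ]
side [ 0.37715252 -0.93159011  0.58419234] [ 1.10277259  0.0226239  -0.18765118]
carrier [252. 180.] 0.78 [0.41  0.382 0.004]
carrier [297. 249.] 0.68 [ 0.481 -0.008  0.004]
carrier [328. 179.] 0.63 [0.618 0.34  0.004]
light_pad [360. 241.] 0.56 [ 0.621 -0.008  0.006]
far_left [250. 189.] 0.72 [0.4   0.319 0.006]
far_left [308. 242.] 0.62 [0.509 0.014 0.006]
far_left [330. 170.] 0.61 [0.636 0.398 0.006]
far_right [321. 262.] 0.93 [ 0.523 -0.07   0.006]
far_right [241. 180.] 0.88 [0.378 0.388 0.006]
far_right [346. 183.] 0.87 [0.66  0.294 0.006]
near_left [272. 184.] 0.75 [0.46  0.335 0.006]
near_left [310. 174.] 0.62 [0.574 0.38  0.006]
near_right [291. 270.] 0.96 [ 0.458 -0.087  0.006]
near_right [323. 186.] 0.53 [0.595 0.295 0.006]
lab_timer [261. 204.] 0.96 [0.423 0.234 0.   ]
spare_stopper [257. 207.] 0.58 [0.413 0.223 0.   ]
```

View pics/top0.png

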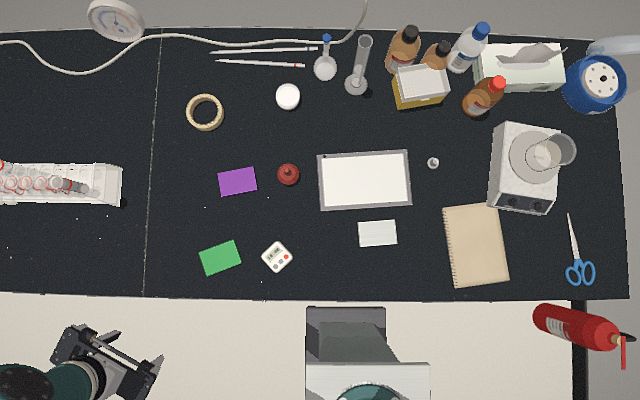

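View pics/side0.png

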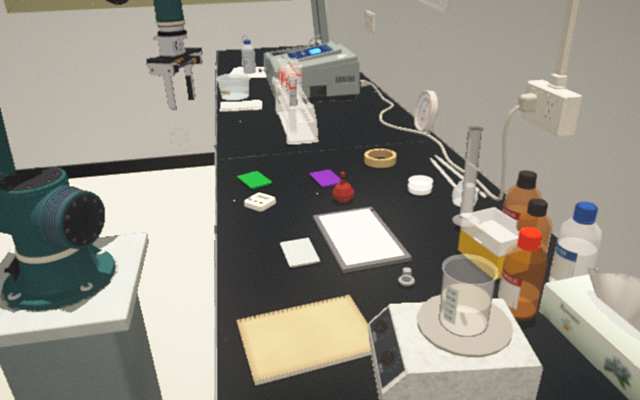

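```bash
cat > b.py <<'E'
from h import *
p=eyes.snapshot("top")
for q,z in(("carrier",.009),("light_pad",0.012)):
    for m in models.masks_of(p,q):
        if abs(m["xy"][0]-370)>30: continue
        ys,xs=np.nonzero(m["mask"])
        P=np.array([at(p,(x,y),z)[:2] for x,y in zip(xs,ys)])
        (c,s,a)=cv2.minAreaRect((P*1000).astype(np.float32)); print(q,m["confidence"],c,s,a)
        print(np.round(cv2.boxPoints((c,s,a))))
E
python3 b.py
```

```text
carrier 0.58 (484.4416809082031, -18.806533813476562) (66.25920104980469, 94.02828216552734) 5.883586406707764
[[447.  25.]
 [456. -69.]
 [522. -62.]
 [513.  31.]]
light_pad 0.87 (625.4900512695312, 16.737380981445312) (159.10784912109375, 242.8086700439453) 3.23941707611084
[[ 539.  133.]
 [ 553. -109.]
 [ 712. -100.]
 [ 698.  142.]]
```

Emit:
step_arm:
  commands:
    - [[0,0,0,0,0,-0.15,60],[0,0,0,0,0,-0.15,60],[0,0,0,0,0,-0.156,60]]

```text
time: 1.62
tool_pos: [0.2426, 0.4936, 0.4047]
ee_rot: [3.141, 0.0, -3.137]
wrist_force: [0.6, 0.2, -0.4]
width: 0.0673
finger_force: 0.0
```

Emit:
step_arm:
  commands:
    - [[-15.2,-57.3,9.4,0,0,0,50],[-15.2,-57.3,9.4,0,0,0,50],[-15.2,-57.3,9.4,0,0,0,50],[-15.2,-57.3,9.4,0,0,0,50],[-15.2,-57.3,9.4,0,0,0,50],[-15.2,-57.3,9.4,0,0,0,50],[-15.2,-57.3,9.4,0,0,0,50],[-15.2,-57.3,9.4,0,0,0,50],[-15.2,-57.3,9.4,0,0,0,50],[0,0,0,0,0,-0.053,50],[0,0,0,0,0,0,50],[0,0,0,0,0,0,50]]

```text
time: 3.12
tool_pos: [0.3789, -0.0217, 0.3203]
ee_rot: [3.142, 0.0, -3.089]
wrist_force: [0.5, 0.1, 0.6]
width: 0.0499
finger_force: 0.0
```

```bash
cat >> h.py <<'E'
def wrist():
    o=robot.get_obs(); p=dict(eyes.snapshot("wrist"))
    T=np.eye(4); T[:3,:3]=Ro.from_euler("xyz",o["ee_rot"]).as_matrix(); T[:3,3]=o["tool_pos"]
    M=T@np.array(p["tool_from_camera"]); p["eye"]=M[:3,3]; p["rotation"]=M[:3,:3]
    return o,p
E
cat > c.py <<'E'
from h import *
import sys
o,p=wrist(); save(p,sys.argv[1]); print(o["tool_pos"],o["ee_rot"],p["eye"],p["rotation"].round(2))
P0=eyes.snapshot("wrist")
for q,z in(("carrier",.009),("light_pad",.012)):
    for m in models.masks_of(P0,q)[:2]:
        ys,xs=np.nonzero(m["mask"]); k=slice(None,None,5)
        P=np.array([at(p,(x,y),z)[:2] for x,y in zip(xs[k],ys[k])])
        r=cv2.minAreaRect((P*1000).astype(np.float32)); print(q,m["confidence"],m["xy"],r); print(np.round(cv2.boxPoints(r)))
E
python3 c.py w1.png
```

```text
[ 0.37894109 -0.02170655  0.32025888] [ 3.14152509e+00  4.99419539e-04 -3.08894840e+00] [ 0.30511408 -0.0247225   0.3006169 ] [[-0.05 -0.97 -0.25]
 [ 1.   -0.05 -0.01]
 [-0.   -0.26  0.97]]
carrier 0.9 [311.4, 287.1] ((473.5132141113281, -21.28331756591797), (45.098960876464844, 96.544677734375), 3.119004011154175)
[[448.  26.]
 [454. -71.]
 [499. -68.]
 [493.  28.]]
light_pad 0.96 [312.8, 370.1] ((566.5244750976562, -11.324462890625), (46.40839767456055, 174.16334533691406), 4.405067443847656)
[[ 537.   74.]
 [ 550. -100.]
 [ 596.  -96.]
 [ 583.   77.]]
```

View pics/w1.png

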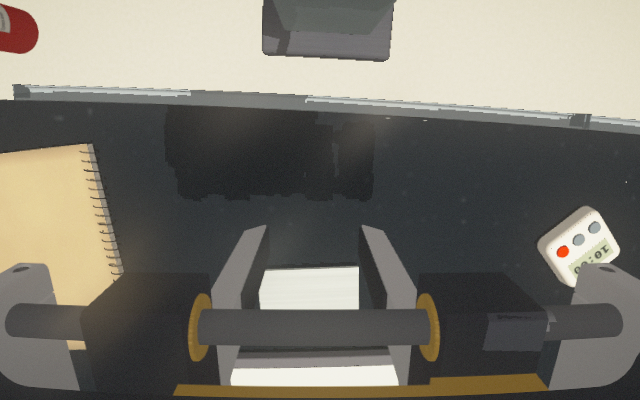

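Emit:
step_arm:
  commands:
    - [[-3.5,-1,33.3,0,0,0,50],[-3.5,-1,33.3,0,0,0,50],[-3.1,-0.5,33.4,0,0,0,50],[0,0,0,0,-0.075,0,50],[0,0,0,0,-0.075,0,50],[0,0,8,0,0,0,50],[0,0,6,0,0,0,50],[0,0,4,0,0,0,50],[0,0,2,0,0,0,50],[0,0,1.0,0,0,0,50],[0,0,0,0,0,0,50]]

```text
time: 4.7
tool_pos: [0.3924, -0.024, 0.1993]
ee_rot: [3.142, 0.15, -3.089]
wrist_force: [-0.3, 1.1, 0.9]
width: 0.0501
finger_force: 0.0
```

Emit:
step_arm:
  commands:
    - [[-5.93,0,0.9,0,0,0,50],[-5.93,0,0.9,0,0,0,50],[-5.93,0,0.9,0,0,0,50],[-3.95,0,0.6,0,0,0,50],[-3.95,0,0.6,0,0,0,50],[-3.95,0,0.6,0,0,0,50],[-3.95,0,0.6,0,0,0,50],[-3.95,0,0.6,0,0,0,50],[-3.95,0,0.6,0,0,0,50],[-3.95,0,0.6,0,0,0,50],[-1.98,0,0.3,0,0,0,50],[-1.98,0,0.3,0,0,0,50],[0,0,0,0,0,0,50]]

```text
time: 6.32
tool_pos: [0.4424, -0.0214, 0.1994]
ee_rot: [3.142, 0.151, -3.089]
wrist_force: [-0.4, -0.2, 0.6]
width: 0.05
finger_force: 0.1
```

```bash
cat > d.py <<'E'
from h import *
import sys
o,p=wrist(); s=eyes.snapshot("side"); t=eyes.snapshot("top")
a=p["color"][200:400,170:470]; b=s["color"][190:310,230:430]; c=t["color"][130:260,290:450]
f=lambda i,w,h: cv2.resize(i,(w,h),interpolation=cv2.INTER_CUBIC)
im=np.vstack([np.hstack([f(a,400,267),f(c,329,267)]),f(b,729,330)[:330]])
cv2.imwrite("pics/"+sys.argv[1],im[:,:,::-1]); print(o["time"],o["tool_pos"],o["ee_rot"],o["wrist_force"])
E
python3 d.py m1.png
```

```text
6.325 [ 0.44243352 -0.02137119  0.19936389] [ 3.14156297  0.15051016 -3.08935527] [-0.37882225 -0.21454304  0.64983195]
```

View pics/m1.png

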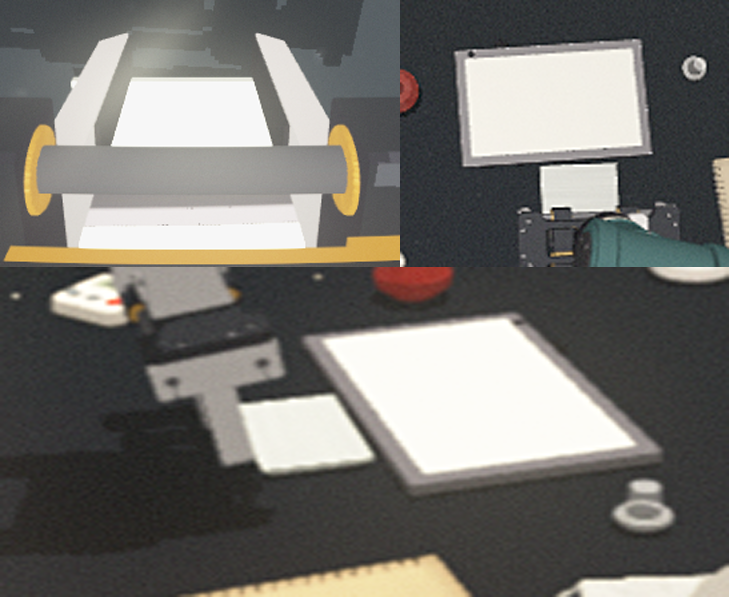

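Emit:
step_arm:
  commands:
    - [[-1.98,0,0.3,0,0,0,50],[-0.99,0,0.15,0,0,0,50],[-0.99,0,0.15,0,0,0,50],[0,0,0,0,0,0,50]]

```text
time: 6.98
tool_pos: [0.4463, -0.0212, 0.1993]
ee_rot: [3.142, 0.15, -3.089]
wrist_force: [0.5, 0.5, -0.6]
width: 0.0499
finger_force: 0.3
```

Emit:
step_arm:
  commands:
    - [[-0.99,0,0.15,0,0,0,50],[-0.99,0,0.15,0,0,0,50],[0,0,0,0,0,0,50]]

```text
time: 7.35
tool_pos: [0.448, -0.0211, 0.1991]
ee_rot: [3.142, 0.149, -3.089]
wrist_force: [-3.3, -0.9, 2.0]
width: 0.0501
finger_force: 1.6
```

Emit:
step_arm:
  commands:
    - [[-0.99,0,0.15,0,0,0,50],[0,0,0,0,0,0,50]]

```text
time: 7.6
tool_pos: [0.4485, -0.0211, 0.1989]
ee_rot: [3.142, 0.147, -3.089]
wrist_force: [-5.3, -0.5, 3.9]
width: 0.05
finger_force: 2.6
```

Emit:
step_arm:
  commands:
    - [[-0.99,0,0.15,0,0,0,50],[0,0,0,0,0,0,50]]

```text
time: 7.85
tool_pos: [0.449, -0.021, 0.1986]
ee_rot: [3.142, 0.145, -3.089]
wrist_force: [-7.5, -1.6, 4.9]
width: 0.05
finger_force: 3.6
```

Emit:
step_arm:
  commands:
    - [[-0.15,0,-0.99,0,0,0,50],[-0.15,0,-0.99,0,0,0,50],[-0.15,0,-0.99,0,0,0,50],[-0.15,0,-0.99,0,0,0,50],[-0.15,0,-0.99,0,0,0,50],[0,0,0,0,0,0,50]]

```text
time: 8.6
tool_pos: [0.4491, -0.0211, 0.203]
ee_rot: [-3.141, 0.145, -3.089]
wrist_force: [-4.2, -2.0, -1.4]
width: 0.0497
finger_force: 2.5
```

```bash
python3 d.py m2.png
```

```text
8.6 [ 0.44909546 -0.02114382  0.20300314] [-3.14121823  0.14511513 -3.0889189 ] [-4.16873468 -1.95417265 -1.44984916]
```

View pics/m2.png

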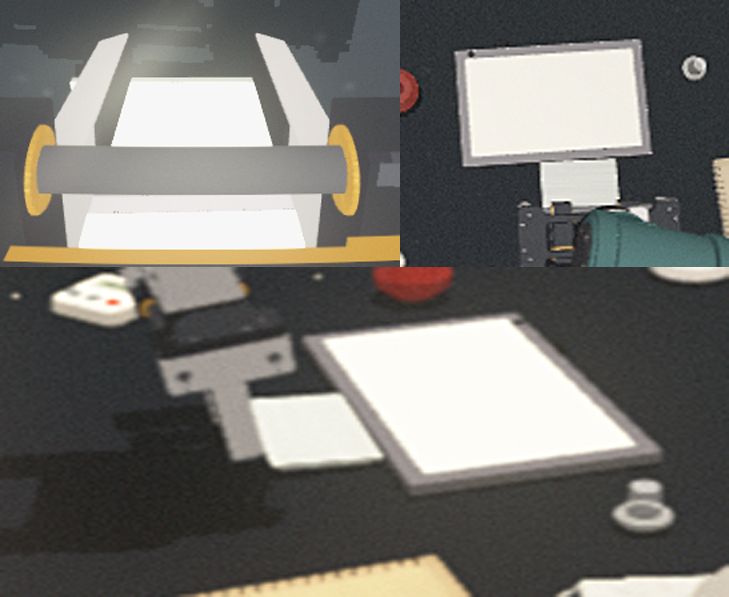

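Emit:
step_arm:
  commands:
    - [[-0.15,0,-0.99,0,0,0,50],[-0.15,0,-0.99,0,0,0,50],[-0.15,0,-0.99,0,0,0,50],[-0.15,0,-0.99,0,0,0,50],[-0.15,0,-0.99,0,0,0,50],[0,0,0,0,0,0,50]]

```text
time: 9.5
tool_pos: [0.4494, -0.0211, 0.2084]
ee_rot: [-3.141, 0.146, -3.089]
wrist_force: [-4.4, -1.7, 0.1]
width: 0.05
finger_force: 2.5
```

```bash
cat > e.py <<'E'
from h import *
p=eyes.snapshot("side"); 
import sys
c=p["color"][205:305,260:380]; cv2.imwrite("pics/"+sys.argv[1],cv2.resize(c,(720,600),interpolation=cv2.INTER_CUBIC)[:,:,::-1])
for q in("near_right","far_right","near_left","far_left"):
    for r in models.tip_of(p,q)[:4]:
        if r["xy"][1]>225: print(q,np.round(r["xy"],1),round(r["confidence"],2))
o=robot.get_obs();print(o["time"],o["tool_pos"],o["wrist_force"])
E
python3 e.py s2.png
```

```text
near_right [305.4 265.6] 0.64
far_right [335.4 258.5] 0.69
near_left [294.  235.9] 0.87
far_left [321.4 238.2] 0.87
9.75 [ 0.44936755 -0.0211173   0.20835078] [-5.95183586e+00 -1.76862209e+00 -7.30929621e-05]
```

View pics/s2.png

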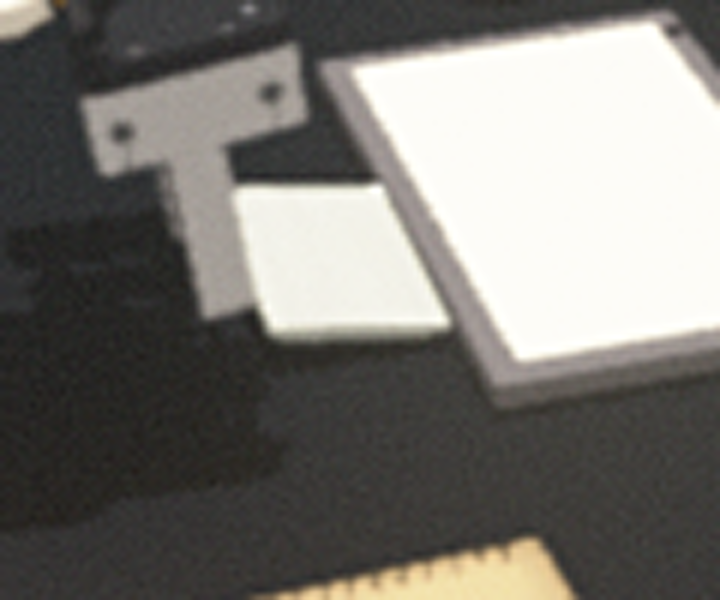

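Emit:
step_arm:
  commands:
    - [[-1.58,0,-3.81,0,0,0,50],[-2.28,0,-4.41,0,0,0,50],[-2.28,0,-4.41,0,0,0,50],[-3.1,0,-3.78,0,0,0,50],[-3.1,0,-3.78,0,0,0,50],[0,0,0,0,0,0,50]]

```text
time: 10.5
tool_pos: [0.4594, -0.0205, 0.2319]
ee_rot: [3.141, 0.15, -3.089]
wrist_force: [-5.8, -1.3, 2.8]
width: 0.0499
finger_force: 2.6
```

```bash
python3 e.py s3.png
```

```text
near_right [310.8 251.3] 0.67
near_right [314.6 242.2] 0.54
far_right [336.5 257.4] 0.65
near_left [297.8 225.2] 0.62
far_left [322.4 240.8] 0.77
10.75 [ 0.45926592 -0.02043947  0.23159028] [-6.17255871  0.03514177  3.6430909 ]
```

View pics/s3.png

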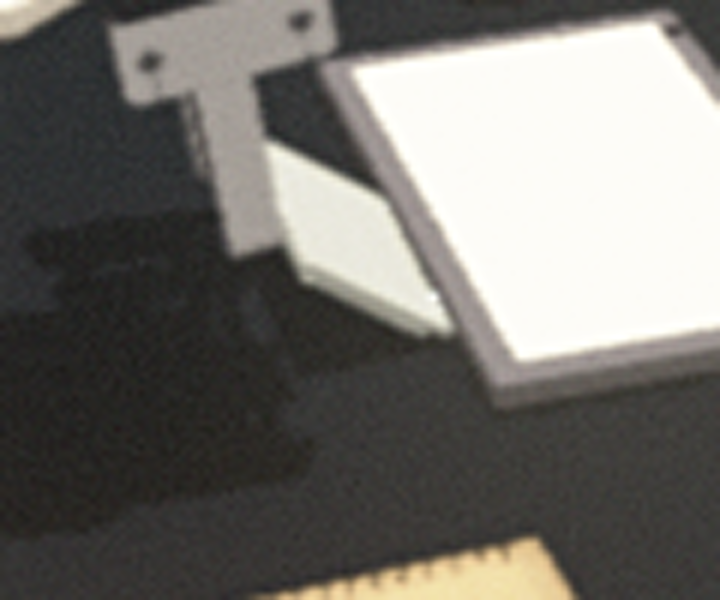

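Emit:
step_arm:
  commands:
    - [[-3.82,0,-3.17,0,0,0,50],[-3.82,0,-3.17,0,0,0,50],[-4.53,0,-2.91,0,0,0,50],[-4.53,0,-2.91,0,0,0,50],[-5.02,0,-2.08,0,0,0,50],[-5.02,0,-2.08,0,0,0,50],[0,0,0,0,0,0,50]]

```text
time: 11.62
tool_pos: [0.4839, -0.0193, 0.2515]
ee_rot: [-3.141, 0.151, -3.089]
wrist_force: [-0.2, 0.4, -0.0]
width: 0.0501
finger_force: 0.2
```

```bash
python3 e.py s4.png
```

```text
near_right [323.1 239.9] 0.52
near_right [404.5 283.7] 0.26
far_right [337.3 259.5] 0.48
11.875 [ 0.48323059 -0.01926911  0.25110035] [-0.14249134 -0.4086401  -0.23514961]
```

View pics/s4.png

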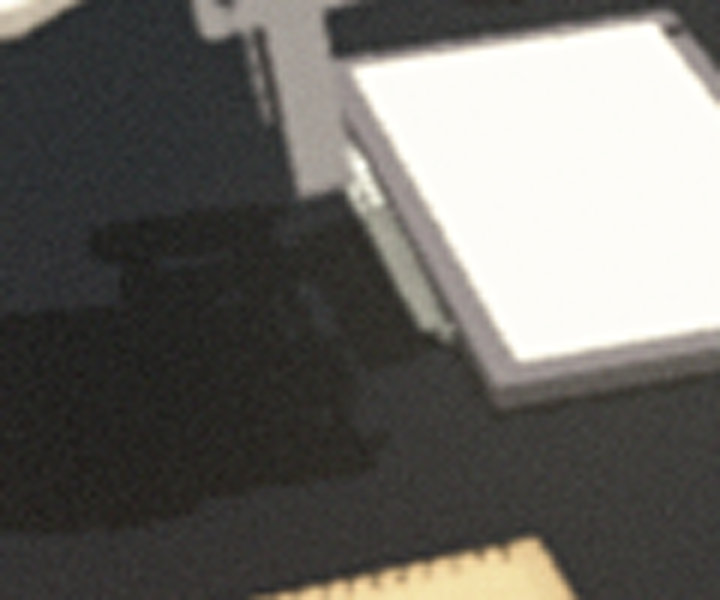

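Emit:
step_arm:
  commands:
    - [[-5.33,0,-1.12,0,0,0,50],[-5.33,0,-1.12,0,0,0,50],[-5.59,0,-0.17,0,0,0,50],[-5.59,0,-0.17,0,0,0,50],[-5.54,0,0.83,0,0,0,50],[-5.54,0,0.83,0,0,0,50],[-4.8,0,1.7,0,0,0,50],[0,0,0,0,0,0,50]]

```text
time: 12.88
tool_pos: [0.521, -0.0173, 0.2559]
ee_rot: [3.141, 0.15, -3.089]
wrist_force: [0.3, 0.3, 1.1]
width: 0.0497
finger_force: 0.0
```

```bash
python3 e.py s5.png
```

```text
near_right [343.8 236.1] 0.58
far_right [331.  259.9] 0.62
far_left [316.5 238.9] 0.63
13.125 [ 0.52061216 -0.01729719  0.25611515] [ 0.60235011  0.07150081 -0.23677936]
```

View pics/s5.png

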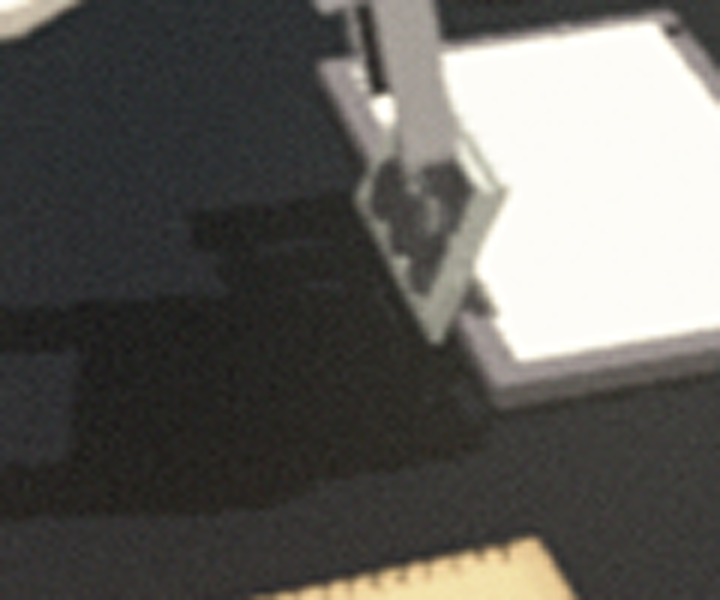

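```bash
cat > g.py <<'E'
from h import *
for n in("side","top"):
    p=eyes.snapshot(n)
    for q in("near_right","far_right","near_left","far_left","carrier"):
        for r in models.tip_of(p,q)[:4]:
            X=at(p,r["xy"],.014)
            if abs(X[1])<.15 and .4<X[0]<.75: print(n,q,np.round(r["xy"],1),round(r["confidence"],2),X.round(3))
    for m in models.masks_of(p,"carrier")[:4]:
        X=at(p,m["xy"],.014)
        if abs(X[1])<.12:
            ys,xs=np.nonzero(m["mask"]); r=cv2.minAreaRect((np.array([at(p,(x,y),.016)[:2] for x,y in zip(xs,ys)])*1000).astype(np.float32))
            print(n,"mask",round(m["confidence"],2),np.round(cv2.boxPoints(r)).tolist(),np.round(r[1]))
o=robot.get_obs();print(o["time"],o["tool_pos"],o["wrist_force"])
E
python3 g.py
```

```text
side near_right [356.5 252.8] 0.71 [ 0.599 -0.065  0.014]
side near_right [358.8 238.9] 0.54 [ 0.618 -0.011  0.014]
side far_right [328.8 258.1] 0.89 [ 0.539 -0.072  0.014]
side near_left [341.8 230.9] 0.69 [0.589 0.031 0.014]
side far_left [312.9 235.9] 0.62 [0.522 0.024 0.014]
side carrier [332.1 237.9] 0.62 [0.562 0.006 0.014]
side mask 0.61 [[523.0, 30.0], [531.0, -73.0], [595.0, -68.0], [587.0, 35.0]] [ 64. 103.]
top near_left [360.7 193.4] 0.63 [0.586 0.024 0.014]
top far_left [355.7 215.4] 0.53 [0.529 0.037 0.014]
top carrier [375.3 202.7] 0.61 [ 0.563 -0.014  0.014]
top mask 0.59 [[530.0, 18.0], [544.0, -41.0], [602.0, -27.0], [588.0, 32.0]] [60. 60.]
13.825 [ 0.52075544 -0.01729965  0.25609537] [-0.29620163 -0.15882935  0.49206755]
```

Emit:
step_arm:
  commands:
    - [[0,0,0,0,0.075,0,50],[0,0,0,0,0.075,0,50],[10,0,0,0,0,0,50],[9,0,0,0,0,0,50],[0,0,12,0,0,0,50],[0,0,12,0,0,0,50],[0,0,10,0,0,0,50],[0,0,6,0,0,0,50],[0,0,3,0,0,0,50],[0,0,0,0,0,0,50]]

```text
time: 15.08
tool_pos: [0.5019, -0.0183, 0.213]
ee_rot: [3.141, -0.0, -3.089]
wrist_force: [0.3, 0.0, 0.4]
width: 0.0502
finger_force: 0.0
```

Emit:
step_arm:
  commands:
    - [[-4,0,0,0,0,0,50],[-4,0,0,0,0,0,50],[-4,0,0,0,0,0,50],[-4,0,0,0,0,0,50],[-4,0,0,0,0,0,50],[-4,0,0,0,0,0,50],[-4,0,0,0,0,0,50],[-4,0,0,0,0,0,50],[-4,0,0,0,0,0,50],[-4,0,0,0,0,0,50],[0,0,0,0,0,0,50]]

```text
time: 16.45
tool_pos: [0.5422, -0.0162, 0.2131]
ee_rot: [3.142, 0.001, -3.089]
wrist_force: [-0.4, -0.2, 0.8]
width: 0.0498
finger_force: 0.0
```

```bash
python3 g.py
```

```text
side near_right [366.1 252.6] 0.56 [ 0.619 -0.068  0.014]
side far_right [336.8 252.9] 0.88 [ 0.559 -0.056  0.014]
side near_left [333.2 252.9] 0.64 [ 0.552 -0.054  0.014]
side near_left [350.7 228.3] 0.59 [0.611 0.038 0.014]
side far_left [324.8 235.1] 0.96 [0.548 0.021 0.014]
side carrier [342.3 241. ] 0.73 [ 0.581 -0.012  0.014]
side mask 0.71 [[550.0, 34.0], [552.0, -72.0], [617.0, -71.0], [615.0, 35.0]] [ 65. 106.]
top near_left [358.2 181.9] 0.74 [0.617 0.03  0.014]
top far_left [356.5 205.7] 0.55 [0.554 0.035 0.014]
top carrier [372. 194.] 0.43 [ 0.585 -0.005  0.014]
top mask 0.58 [[553.0, 31.0], [553.0, -3.0], [614.0, -3.0], [614.0, 31.0]] [60. 34.]
17.15 [ 0.54171656 -0.0161953   0.21310696] [0.6379905  0.58497311 0.36140027]
```

Working as planned; push on another 34 mm, then back off and lift clear.

Emit:
step_arm:
  commands:
    - [[-4,0,0,0,0,0,50],[-4,0,0,0,0,0,50],[-4,0,0,0,0,0,50],[-4,0,0,0,0,0,50],[-4,0,0,0,0,0,50],[-4,0,0,0,0,0,50],[-4,0,0,0,0,0,50],[-4,0,0,0,0,0,50],[-2,0,0,0,0,0,50],[0,0,0,0,0,0,50],[10,0,0,0,0,0,50],[20,0,0,0,0,0,50],[0,0,-20,0,0,0,50],[0,0,-40,0,0,0,50],[20,0,-40,0,0,0,50],[50,0,-30,0,0,0,50],[50,0,0,0,0,0,50],[50,0,0,0,0,0,50],[0,0,0,0,0,0,50],[0,0,0,0,0,0,50]]

```text
time: 19.65
tool_pos: [0.376, -0.0249, 0.3435]
ee_rot: [-3.141, 0.002, -3.09]
wrist_force: [0.5, 0.3, 0.4]
width: 0.05
finger_force: 0.0
```

```bash
python3 g.py; python3 d.py fin.png
```

```text
side near_right [380.1 250.2] 0.72 [ 0.65  -0.066  0.014]
side far_right [352.4 252. ] 0.94 [ 0.592 -0.06   0.014]
side near_left [366.4 225.8] 0.65 [0.649 0.041 0.014]
side far_left [336.8 231.1] 0.63 [0.578 0.033 0.014]
side carrier [360.3 239.3] 0.87 [ 0.621 -0.014  0.014]
side mask 0.69 [[579.0, 35.0], [587.0, -71.0], [654.0, -66.0], [647.0, 40.0]] [ 68. 106.]
top near_right [391.4 170.6] 0.72 [ 0.648 -0.057  0.014]
top far_right [396.1 191.3] 0.85 [ 0.593 -0.069  0.014]
top near_left [360.1 168.8] 0.91 [0.651 0.026 0.014]
top far_left [354.  193.3] 0.9 [0.586 0.041 0.014]
top carrier [373.5 180.8] 0.83 [ 0.62  -0.01   0.014]
top mask 0.91 [[582.0, 33.0], [583.0, -63.0], [649.0, -62.0], [648.0, 34.0]] [66. 96.]
20.35 [ 0.37598178 -0.02485535  0.34305757] [-0.63550224  0.16565695 -0.2172286 ]
20.35 [ 0.37598178 -0.02485535  0.34305757] [ 3.14149284e+00 -4.45482352e-05 -3.08931494e+00] [-0.63550224  0.16565695 -0.2172286 ]
```

View pics/fin.png

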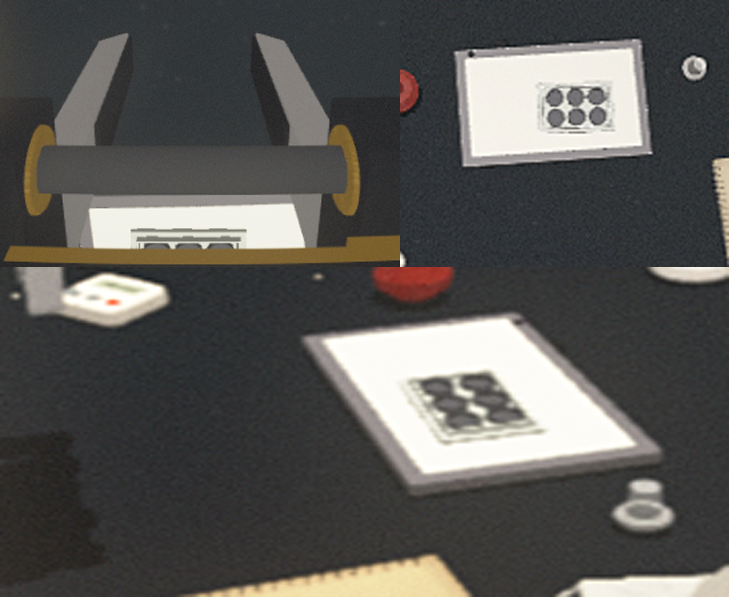

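The picture shows the carrier flat on the pad, with its six wells up (top-view inset about (576,107)) and clear of every pad edge. The bystanders haven't moved and the arm is clear.

```bash
python3 -c "
from bench import robot
print(robot.close_job())"
```

```text
the job is handed in; nothing more can be done
None
```

The carrier was pushed against the pad, tipped over its near edge and pushed on; it now lies flat, wells up and wholly on the pad, the bystanders are where they were, the arm is clear, and the job is handed in at about 20 s.

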